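Sweep the lens caps into the tray

ROBOT

A 7-joint arm with a two-finger parallel gripper is mounted at the origin on the work surface. World frame = base frame: x ahead of the robot, y to its left, z up, the work surface at z = 0. Lengths are in m, angles in rad, forces in N, time in s.
With the tool pointing down it reaches from about 0.425 to 0.875 m from the base axis. Payload 4.7 kg.
Tool frame: the origin (TCP) lies at the very end of the fingers, on their centre line; the grasp point (between the pads) lies 19 mm behind it; z points along the fingers, y is the line along which they close (so a half turn about z gives the same grasp; the last joint's range is limited). The gripper opens to 87 mm and grips with 3 to 60 N. Pads are 19 mm wide; open, the fingers measure 117 mm over their backs; the gripper's body (75 mm by 190 mm) begins 51 mm behind the grasp point.
Start: joints at [-1.293, 0.321, -0.07, 1.45, 0.023, 1.371, -0.057], TCP at [0.17, 0.628, 0.223] pointing down, gripper open.
Joint ranges: [-2.86, 2.86], [-0.3, 2.09], [-1.38, 1.24], [0.06, 2.45], [-1.56, 4.7], [0.09, 2.05], [-2.69, 2.69]. Speed limits (rad/s): [2.57, 2.57, 3.14, 3.14, 3.14, 3.14, 3.14].

INTERFACE

Orientations are given as a rotation vector (axis times angle).
In Python, from bench import get_state, get_image, get_calibration, close_job gives the robot as it stands.
- The arm moves only by the shell command python3 -m crank 'ROWS' [FORCE]. ROWS is JSON, a list of rows, each a list of 5 numbers: the opening, from 0 (shut) to 1 (fully open), then the shift along the world's x, y, z in units of 0.2 m (1.0 is 0.2 m), then the turn about the world's z in units of 2 pi rad (1.0 is 2 pi rad). A call has 1 to 5 rows; each row is the pose to reach, as a shift and turn from the pose commanded when the call began, turning the shorter way round; what a row does not reach only later rows make up. A row lasts 1/8 s, in which the tool goes at most 62.5 mm and 10.7 degrees, less where a joint would pass 70% of its speed; a pose out of reach is approached as far as the arm can. A call with a number of a shift or a turn outside -1 to 1 is refused whole. A call with a gripper value outside its range is refused whole. The fingers move at their own pace and stop on an object; FORCE is the grip in N (left out, the last holds). Time passes only in rows, so rows that repeat a pose let the fingers close. It gives the time, the measured TCP pose, the force, the opening and the grip force at its end, in the units of the state.
- get_state(): the state, without advancing time (a new reading comes with each control period).
- get_image(name): name is "scene" or "top" or "wrist"; returns the picture (420x560x3 uint8, red, green, blue); there is no depth.
- get_calibration(name): a dict with "fovy" (degrees; the focal length in pixels is half the picture's height over the tangent of half this angle, whatever the lens; pixels are square), "cx", "cy" (the principal point, pixels), "k1" (the pictures are not rectified: a ray, as slopes to the right and down, at radius r is drawn at 1 + k1 r^2 times it, then the intrinsics apply), "R" (3x3) and "t" (3): a world point X has camera coordinates R X + t. Camera axes: x right, y down, z forward; pixel columns grow to the right and rows downward; lengths in m; the calibration is good to about 2 mm. A picture is of the moment at which its call begins: read the wrist's pose just before it. get_calibration takes no time and is no camera call; for the wrist camera it gives the pose at the moment of the call.
- close_job(): hands the job in; it is judged then, once.
The state is a dict: "time": time; "joint_positions": joint angles; "qd": joint speeds; "joint_torque": joint torques, N m; "position": TCP position; "tool_rot": TCP orientation; "ft_force": force on the tool from outside, world axes, zero at the start; "torque": the same for the moment, N m; "grip_width": opening from 0.0 (shut) to 1.0 (fully open); "grip_force": force on a finger pad.
Only numpy, scipy, OpenCV 4.12 (cv2) and the standard library are available. Lean on these libraries where they do the work, as an engineer would, in place of code of your own. Each camera call takes 0.05 s, during which the arm holds its last target. There are 200 camera calls.

TASK

Clear the studio counter: with closed fingers, gently sweep the three loose black lens caps along the counter through the open side of the wooden tray until each lies flat and wholly inside it. Do not pinch, lift or carry the caps, and leave everything else on the counter where it is.

Things in the scene. Friction and masses are not known exactly. Their poses are not given: they have to be found in the camera images.
- tray: Wooden three-sided tray fixed to the counter. Inside 200 mm wide (its own x, from -100 to +100) and 130 mm deep (its own y, from 0 to 130); walls 35 mm tall, 8 mm thick, on the left, right and far sides. Its fourth side is fully open, with no lip: the floor is a thin cork liner level with the counter. Origin on the counter in the middle of the open edge; own y points inwards from the open edge to the far wall.
- cap_small: Black round lens cap lying flat, a disc of 46 mm diameter and 18 mm tall (plus 2 mm of grip ridges on top), about 30 g, slides on the counter when pushed with under 1 N; origin at the centre of its underside, own z up.
- cap_medium: Black round lens cap lying flat, a disc of 54 mm diameter and 18 mm tall (plus 2 mm of grip ridges on top), about 30 g, slides on the counter when pushed with under 1 N; origin at the centre of its underside, own z up.
- cap_large: Black round lens cap lying flat, a disc of 62 mm diameter and 18 mm tall (plus 2 mm of grip ridges on top), about 30 g, slides on the counter when pushed with under 1 N; origin at the centre of its underside, own z up.
- film_can: Bystander among the work: film canister standing upright, 32 mm diameter, 50 mm tall; origin at the centre of its underside. It stands to one side of the straight ways from the caps to the tray: these are clear if the cap nearest the tray is swept in first and the caps keep their order in x (the cap with the smallest x to the part of the tray with the smallest x).
- tape_roll: Bystander beside the work: roll of tape lying flat, 90 mm outer and 74 mm inner diameter, 24 mm tall; origin at the centre of its underside.
- battery: Bystander: camera battery block lying flat, 55 x 38 x 20 mm (x, y, z); origin at the centre of its underside.
- lens: Bystander: black camera lens standing upright, 76 mm diameter, 88 mm tall; origin at the centre of its underside.
- pen_mug: Bystander: white mug, 80 mm diameter (handle extra), 95 mm tall, with pens reaching 155 mm; origin at the centre of its underside.
- stapler: Bystander: stapler lying along its own x, about 130 x 34 x 55 mm; origin at the centre of its underside.

How it is judged:
At the end, for the whole second after the job is handed in: Each of the three lens caps lies flat on the tray's floor (tilt under 0.15 rad, underside below 6 mm) and at rest, its whole outline past the open edge and between the walls (centre at least one cap radius inside the open edge) (y of cap_small in the frame of tray between 0.023 and 0.112 m and x of cap_small in the frame of tray between -0.082 and 0.082 m and height (world z) of each of cap_small, cap_medium, cap_large below 0.006 m and angle between each of cap_small, cap_medium, cap_large's own z axis and vertical below 0.15 rad and linear speed of each of cap_small, cap_medium, cap_large below 0.01 m/s and y of cap_medium in the frame of tray between 0.027 and 0.108 m and x of cap_medium in the frame of tray between -0.078 and 0.078 m and y of cap_large in the frame of tray between 0.031 and 0.104 m and x of cap_large in the frame of tray between -0.074 and 0.074 m); the robot touches nothing.
It fails at once if a lens cap was lifted more than 15 mm off the counter or turned over (height (world z) of any of cap_small, cap_medium, cap_large above 0.015 m).
It fails at once if a lens cap was gripped, pressed or rammed by the fingers with more than 15 N (contact force between the fingers and cap_small above 15 N or contact force between the fingers and cap_medium above 15 N or contact force between the fingers and cap_large above 15 N).
It fails at once if a bystander was moved more than 15 mm (distance of any of film_can, tape_roll, battery, lens, pen_mug, stapler from where it was at the start of the episode above 0.015 m).
It fails at once if an upright bystander was tipped (angle between any of film_can, lens, pen_mug's own z axis and vertical above 0.35 rad).
It also fails if it takes over 72 s, if anything falls off the work surface, if the arm or the gripper's body presses on something with over 40 N, if the wrist force passes 120 N, or if a joint passes its speed limit or range.

## Working session

There is one attempt and no reset: what is moved stays moved. The work goes in short steps, Python scripts to look and compute and a shell command to move; the robot and the scene stay as the last step left them, time stands still between calls to the robot, and variables do not carry over. Pictures are saved under pics/ and viewed, at most 10 in all, crops included, and the job is handed in when it is done.

```bash
mkdir -p pics; python3 - <<'E'
from bench import *
import cv2
for n in ("top","scene"):
    cv2.imwrite(f"pics/{n}0.png",cv2.cvtColor(get_image(n),cv2.COLOR_RGB2BGR)); print(get_calibration(n))
print(get_state())
E
```

```text
{'fovy': 44.677237382329075, 'cx': 283.2042913964951, 'cy': 206.22946430674477, 'k1': -0.1286491214596321, 'R': array([[-0.01364292, -0.99990073,  0.00352133],
       [-0.99512894,  0.01323378, -0.0976896 ],
       [ 0.0976333 , -0.00483695, -0.9952107 ]]), 't': array([-0.14138394,  0.59605693,  1.15844925])}
{'fovy': 42.59909944220122, 'cx': 296.8234541955345, 'cy': 212.10877828209948, 'k1': 0.023846712493256737, 'R': array([[ 0.85359375,  0.52089707,  0.00662947],
       [ 0.44383708, -0.72053508, -0.53276434],
       [-0.27273862,  0.45770672, -0.84623768]]), 't': array([-0.43409606, -0.35370262,  1.44368703])}
{'time': 0.1, 'joint_positions': array([-1.29289741,  0.32173771, -0.07004966,  1.45153821,  0.02259641,
        1.37080491, -0.05689137]), 'qd': array([-0.00227072, -0.00053585,  0.00088799, -0.0017851 , -0.00050032,
       -0.0009242 ,  0.00031213]), 'joint_torque': array([-4.23030096e-04, -4.92573988e+01, -4.06054202e-01, -3.13400280e+01,
       -6.41120598e-02,  3.93957202e-02,  8.07099923e-05]), 'position': array([0.16942629, 0.62702262, 0.22158529]), 'tool_rot': array([-4.13154095e-01, -3.11418099e+00,  2.66659593e-03]), 'ft_force': array([-0.07606962,  0.50121053, -0.97198574]), 'torque': array([ 0.00975956,  0.05495724, -0.02247904]), 'grip_force': 0.0, 'grip_width': 1.0003055828956597}
```

View pics/top0.png

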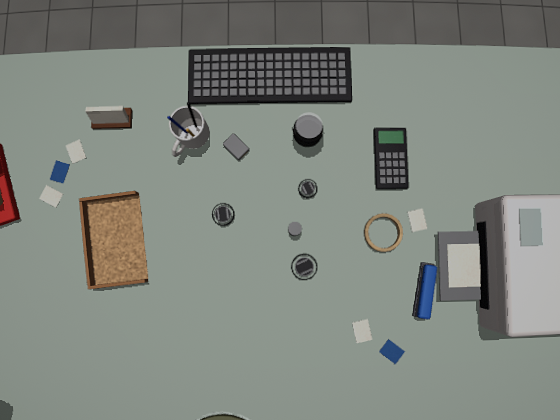

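View pics/scene0.png

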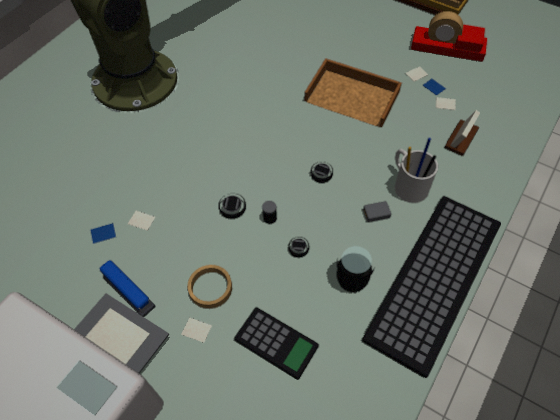

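The top picture has the tray at columns 80–147, rows 193–288, with its open side facing right. The caps are at about (223,214), (307,188) and (304,267), and the film can is at (295,230). I'll enlarge that area.

```bash
cat > h.py <<'E'
from bench import *
import cv2, numpy as np
def ray(name,uv,z,C=None):
    C=C or get_calibration(name); f=210/np.tan(np.radians(C['fovy']/2))
    K=np.array([[f,0,C['cx']],[0,f,C['cy']],[0,0,1.]])
    p=cv2.undistortPoints(np.array([[uv]],float),K,np.array([C['k1'],0,0,0,0.]))[0,0]
    d=C['R'].T@np.array([p[0],p[1],1]); o=-C['R'].T@C['t']
    return o+d*(z-o[2])/d[2]
E
python3 - <<'E'
import cv2
from h import *
im=cv2.imread('pics/top0.png')[180:300,70:330]
cv2.imwrite('pics/c0.png',cv2.resize(im,None,fx=3,fy=3,interpolation=cv2.INTER_CUBIC))
for n,uv,z in [("A",(223,214),.018),("B",(307,188),.018),("C",(304,267),.018),("can",(295,229),.05)]: print(n,ray("top",uv,z).round(3))
E
```

```text
A [ 0.579 -0.008  0.018]
B [ 0.638 -0.206  0.018]
C [ 0.453 -0.196  0.018]
can [ 0.54  -0.175  0.05 ]
```

View pics/c0.png

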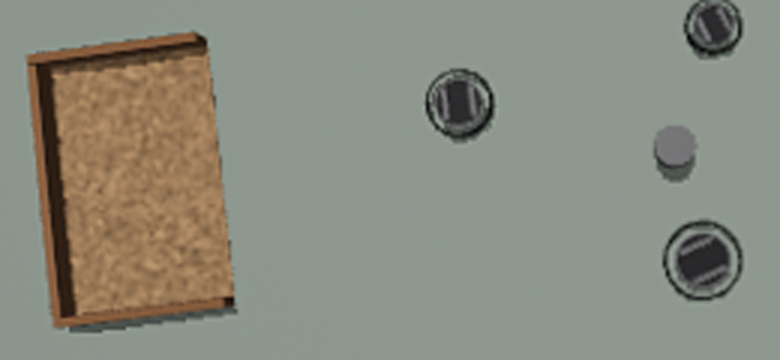

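The crop confirms which cap is which by width: A is medium (22 px), B small (19 px) and C large (26 px). The tray's inner open edge runs from crop (207,50) to (233,297). Next I'll work out the tray frame and the sweep lines.

```bash
cat >> h.py <<'E'
a=ray("top",(139,196.7),0)[:2]; b=ray("top",(147.7,279),0)[:2]
O=(a+b)/2; ex=(a-b)/np.linalg.norm(a-b)   # toward +world x
ey=np.array([-ex[1],ex[0]])  # candidates; inward is +world y
if ey[1]<0: ey=-ey
def tray(p): d=np.array(p[:2])-O; return np.array([d@ex,d@ey])
def world(u,v): return O+u*ex+v*ey
E
python3 - <<'E'
from h import *
print("edge",a,b,"len",np.linalg.norm(a-b),"ang",np.degrees(np.arctan2(ey[1],ey[0])))
T=lambda u,v,z:ray("top",(70+u/3,180+v/3),z)
print("back outer",tray(T(28,57,.035)),tray(T(56,325,.035)), "(expect y .138)")
for n,p in [("med",T(459,102,.020)),("small",T(713,25,.02)),("large",T(703,259,.02)),("can",T(675,145,.05))]:
    print(n,p.round(4),tray(p).round(4))
print("lens",ray("top",(308,126),.088),"mug",ray("top",(187,122),.095),"handle",ray("top",(177,152),.06), 'bat',ray("top",(236,147),.02),'tape',ray("top",(384,233),.024))
for n,c,t in [("med",T(459,102,.02),(0.0,.085)),("small",T(713,25,.02),(.065,.07)),("large",T(703,259,.02),(-.058,.07))]:
    w=world(*t); d=w-c[:2]; print(n,"target",w.round(3),"dir",np.degrees(np.arctan2(d[1],d[0])).round(1),"dist",np.linalg.norm(d).round(3))
E
```

```text
edge [0.62467663 0.19758577] [0.42760758 0.17464737] len 0.1983995467247491 ang 96.63922512639544
back outer [0.10728124 0.13468572] [-0.10389161  0.13271347] (expect y .138)
med [ 0.5786 -0.0082  0.02  ] [ 0.0297 -0.199 ]
small [ 0.6366 -0.2076  0.02  ] [ 0.0642 -0.4038]
large [ 0.4542 -0.1966  0.02  ] [-0.1157 -0.3718]
can [ 0.5412 -0.1754  0.05  ] [-0.0268 -0.3609]
lens [ 0.76915533 -0.20743332  0.088     ] mug [0.78084818 0.06464529 0.095     ] handle [0.71982823 0.09359912 0.06      ] bat [ 0.7379042  -0.03922985  0.02      ] tape [ 0.52863171 -0.38414402  0.024     ]
med target [0.516 0.271] dir 102.6 dist 0.286
small target [0.583 0.263] dir 96.5 dist 0.474
large target [0.46  0.249] dir 89.2 dist 0.446
```

Everything is consistent: the edge measures 198 mm against 200. I'll start with the medium cap, which is nearest the tray. It sweeps along 102.6°, with the tool y turned from 75° to 12.6° so the wide face leads.

```bash

python3 -m crank '[[0,0.11,-0.17,0,-0.009],[0,0.21,-0.34,0,-0.018],[0,0.32,-0.51,0,-0.027],[0,0.42,-0.68,0,-0.035],[0,0.526,-0.856,0,-0.043]]' 10
python3 -m crank '[[0,0.11,-0.17,0,-0.009],[0,0.21,-0.34,0,-0.018],[0,0.32,-0.51,0,-0.027],[0,0.42,-0.68,0,-0.035],[0,0.526,-0.856,0,-0.043]]'
python3 -m crank '[[0,0.11,-0.17,0,-0.009],[0,0.21,-0.34,0,-0.018],[0,0.32,-0.51,0,-0.027],[0,0.42,-0.68,0,-0.035],[0,0.526,-0.856,0,-0.043]]'
python3 -m crank '[[0,0.11,-0.17,-0.1,-0.009],[0,0.21,-0.34,-0.2,-0.018],[0,0.32,-0.51,-0.3,-0.027],[0,0.42,-0.68,-0.4,-0.035],[0,0.526,-0.856,-0.5,-0.043]]'
python3 -m crank '[[0,0,0,0,0],[0,0,0,0,0]]'
```

```text
time: 0.72
position: [0.2751, 0.455, 0.2221]
tool_rot: [-0.831, -3.03, 0.001]
ft_force: [0.1, 0.4, -0.4]
grip_width: 0.519
grip_force: 0.0
time: 1.35
position: [0.3805, 0.2834, 0.2224]
tool_rot: [-1.233, -2.89, 0.0]
ft_force: [0.3, -0.2, 0.3]
grip_width: 0.02
grip_force: 0.0
time: 1.98
position: [0.4854, 0.1123, 0.2225]
tool_rot: [-1.61, -2.697, -0.0]
ft_force: [1.1, 0.2, 0.2]
grip_width: 0.002
grip_force: 0.0
time: 2.6
position: [0.5906, -0.0586, 0.1218]
tool_rot: [-1.959, -2.456, -0.0]
ft_force: [1.1, 0.8, 0.4]
grip_width: 0.006
grip_force: 0.0
time: 2.85
position: [0.5899, -0.0569, 0.1224]
tool_rot: [-1.956, -2.457, 0.0]
ft_force: [-0.2, 0.1, 0.7]
grip_width: 0.004
grip_force: 0.0
```

```bash

python3 -m crank '[[0,0,0,-0.2,0],[0,0,0,-0.4,0],[0,0,0,-0.52,0],[0,0,0,-0.57,0],[0,0,0,-0.57,0]]' | tr '\n' ' '
python3 -m crank '[[0,-0.011,0.05,0,0],[0,-0.022,0.1,0,0],[0,-0.039,0.175,0,0],[0,-0.058,0.26,0,0],[0,-0.083,0.372,0,0]]'| tr '\n' ' '
python3 -m crank '[[0,-0.017,0.075,0,0],[0,-0.033,0.15,0,0],[0,-0.05,0.223,0,0],[0,-0.066,0.298,0,0],[0,-0.083,0.372,0,0]]'| tr '\n' ' '
python3 - <<'E'
from h import *
im=get_image("scene")[:,:,::-1]; cv2.imwrite('pics/s1.png',cv2.resize(im[40:240,200:440],None,fx=3,fy=3))
E
```

```text
time: 3.48 position: [0.5904, -0.0562, 0.009] tool_rot: [-1.955, -2.459, -0.001] ft_force: [-0.1, 0.2, 0.3] grip_width: 0.007 grip_force: 0.0 time: 4.1 position: [0.5734, 0.0184, 0.0087] tool_rot: [1.956, 2.458, 0.0] ft_force: [-0.0, -0.1, -0.5] grip_width: 0.008 grip_force: 0.1 time: 4.72 position: [0.557, 0.0924, 0.0086] tool_rot: [1.957, 2.458, 0.0] ft_force: [0.0, -0.0, -0.7] grip_width: 0.008 grip_force: 0.1
```

View pics/s1.png

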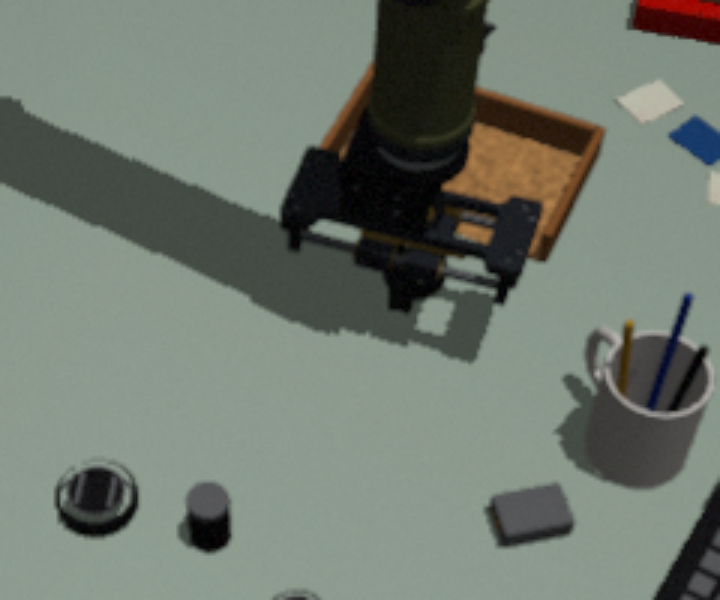

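The gripper hides the cap from the scene camera here, so I'll check the wrist camera.

```bash

python3 - <<'E'
from h import *
cv2.imwrite('pics/w1.png',get_image("wrist")[:,:,::-1])
E
```

```text
(no output)
```

View pics/w1.png

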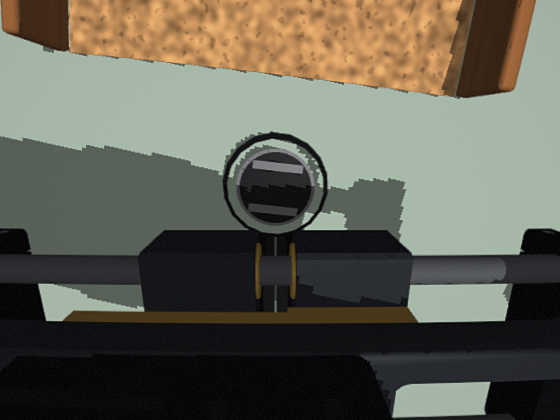

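The wrist picture shows the cap centred ahead of the fingers at (275,184), with the tray open in front of it. I'll finish this sweep, measuring the cap's place first.

```bash

python3 - <<'E'
from h import *
p=ray("wrist",(275,184),.02);print(p,tray(p),get_state()['position'])
E
python3 -m crank '[[0,-0.017,0.075,0,0],[0,-0.033,0.15,0,0],[0,-0.05,0.223,0,0],[0,-0.066,0.298,0,0],[0,-0.083,0.368,0,0]]'| tr '\n' ' '
python3 -m crank '[[0,-0.017,0.075,0,0],[0,-0.033,0.15,0,0],[0,-0.048,0.213,0,0],[0,-0.06,0.265,0,0],[0,-0.07,0.31,0,0]]'| tr '\n' ' '
python3 - <<'E'
from h import *
cv2.imwrite('pics/w2.png',get_image("wrist")[:,:,::-1])
E
```

```text
[0.54811472 0.13271082 0.02      ] [ 0.01565064 -0.05558801] [0.55659125 0.09417887 0.00844649]
time: 5.45 position: [0.5402, 0.1663, 0.0086] tool_rot: [1.956, 2.459, 0.0] ft_force: [-0.6, 0.7, 0.8] grip_width: 0.002 grip_force: 0.1 time: 6.08 position: [0.5264, 0.2277, 0.0086] tool_rot: [1.956, 2.458, -0.0] ft_force: [0.5, -0.8, -0.2] grip_width: 0.006 grip_force: 0.1
```

View pics/w2.png

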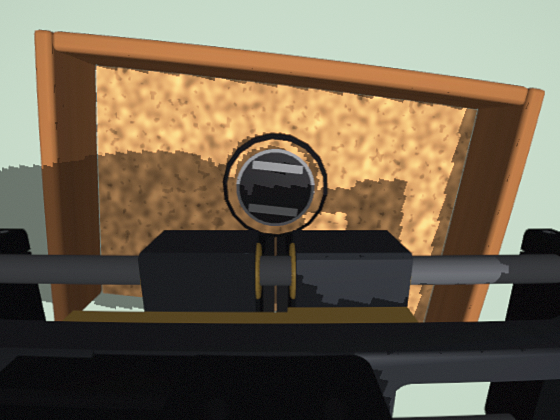

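The medium cap is in the tray, with its centre near tray (0, 0.08). I'll back off and go behind the large cap. That sweep has two legs, first to a waypoint in front of the opening at 85.6°, then inward.

```bash

python3 -m crank '[[0,0.011,-0.05,0,0],[0,0.022,-0.1,0,0],[0,0.022,-0.1,0.15,0],[0,0.022,-0.1,0.35,0],[0,0.022,-0.1,0.5,0]]' | tail -5 | head -1
python3 -m crank '[[0,-0.03,-0.16,0,-0.003],[0,-0.055,-0.31,0,-0.006],[0,-0.08,-0.46,0,-0.01],[0,-0.11,-0.61,0,-0.013],[0,-0.135,-0.767,0,-0.016]]'>/dev/null
python3 -m crank '[[0,-0.03,-0.16,0,-0.003],[0,-0.055,-0.31,0,-0.006],[0,-0.08,-0.46,0,-0.01],[0,-0.11,-0.61,0,-0.013],[0,-0.135,-0.767,0,-0.016]]'>/dev/null
python3 -m crank '[[0,-0.03,-0.16,0,-0.003],[0,-0.055,-0.31,0,-0.006],[0,-0.08,-0.46,0,-0.01],[0,-0.11,-0.61,0,-0.013],[0,-0.135,-0.767,0,-0.016]]'
python3 -m crank '[[0,0,0,0,0]]' | head -3
python3 - <<'E'
from h import *
cv2.imwrite('pics/w3.png',get_image("wrist")[:,:,::-1])
E
```

```text
position: [0.5318, 0.2053, 0.1102]
time: 8.62
position: [0.4493, -0.2548, 0.1087]
tool_rot: [2.304, 2.135, 0.0]
ft_force: [1.4, -0.0, 0.4]
grip_width: 0.007
grip_force: 0.0
time: 8.75
position: [0.4485, -0.2567, 0.1088]
tool_rot: [2.309, 2.129, -0.002]
```

View pics/w3.png

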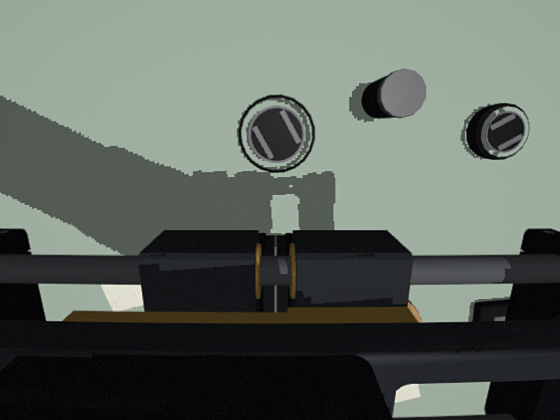

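The large cap at (276,133) is lined up with the fingers at column 277, and the film can at (400,93) is clear to the right. I'll lower and sweep leg 1.

```bash

python3 - <<'E'
from h import *
p=ray("wrist",(276,133),.02);print(p,tray(p)); p=ray("wrist",(503,131),.02);print("small",p)
E
python3 -m crank '[[0,0,0,-0.2,0],[0,0,0,-0.4,0],[0,0,0,-0.48,0],[0,0,0,-0.5,0],[0,0,0,-0.5,0]]' |head -2
python3 -m crank '[[0,0.004,0.05,0,0],[0,0.008,0.1,0,0],[0,0.014,0.18,0,0],[0,0.022,0.29,0,0],[0,0.032,0.414,0,0]]'|sed -n 2,4p
python3 -m crank '[[0,0.006,0.08,0,0],[0,0.013,0.165,0,0],[0,0.019,0.25,0,0],[0,0.026,0.33,0,0],[0,0.032,0.414,0,0]]'|sed -n 2,4p
python3 -m crank '[[0,0.006,0.08,0,0],[0,0.013,0.165,0,0],[0,0.019,0.25,0,0],[0,0.026,0.33,0,0],[0,0.032,0.414,0,0]]'|sed -n 2,4p
python3 -m crank '[[0,0.006,0.08,0,0],[0,0.013,0.165,0,0],[0,0.019,0.25,0,0],[0,0.026,0.33,0,0],[0,0.032,0.4,0,0]]'|sed -n 2,4p
python3 - <<'E'
from h import *
cv2.imwrite('pics/w4.png',get_image("wrist")[:,:,::-1])
E
```

```text
[ 0.45523666 -0.19269715  0.02      ] [-0.11422731 -0.36807545]
small [ 0.6363591  -0.20411688  0.02      ]
time: 9.43
position: [0.4508, -0.2533, 0.0095]
position: [0.4567, -0.1691, 0.0091]
tool_rot: [2.303, 2.136, 0.002]
ft_force: [0.1, 0.1, 0.3]
position: [0.463, -0.086, 0.009]
tool_rot: [2.302, 2.137, 0.002]
ft_force: [0.2, 0.9, -0.0]
position: [0.4693, -0.0035, 0.0089]
tool_rot: [2.303, 2.137, 0.001]
ft_force: [-0.4, 0.0, 1.1]
position: [0.4756, 0.0765, 0.0086]
tool_rot: [2.303, 2.137, -0.0]
ft_force: [0.7, -0.1, 1.1]
```

View pics/w4.png

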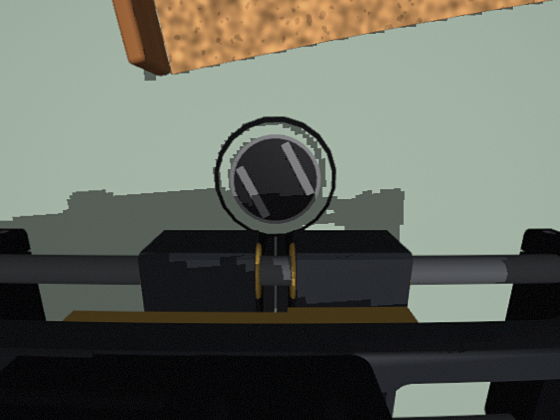

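The large cap is still centred at (275,176), with the tray's left wall end at (150,70). Next I'll work out leg 2.

```bash

python3 - <<'E'
from h import *
p=ray("wrist",(275,176),.02)[:2];print(p,tray(p))
t=world(-.060,.066); u=(t-p)/np.linalg.norm(t-p); g=np.linalg.norm(p-get_state()['position'][:2])
s=get_state(); r=s['tool_rot']; print("gap",g,"dir",np.degrees(np.arctan2(u[1],u[0])),"tooly",2*np.degrees(np.arctan2(r[1],r[0]))-90)
print("start tip",p-u*(g+.012),"end tip",t-u*g,s['position'])
E
```

```text
[0.47953437 0.12191999] [-0.0537174  -0.05837741]
gap 0.04356145128401173 dir 99.53091483592776 tooly -364.174259879767
start tip [0.48873423 0.06712549] end tip [0.46612663 0.20177678] [0.47574922 0.0785233  0.0085703 ]
```

```bash

python3 -m crank '[[0,-0.005,-0.1,0,0],[0,0.03,-0.1,0,0.019],[0,0.065,-0.08,0,0.038],[0,0.065,-0.06,0,0.038],[0,0.065,-0.05,0,0.038]]' |sed -n 1,4p
python3 -m crank '[[0,-0.009,0.05,0,0],[0,-0.019,0.11,0,0],[0,-0.03,0.18,0,0],[0,-0.043,0.255,0,0],[0,-0.057,0.337,0,0]]'|sed -n 2,4p
python3 -m crank '[[0,-0.013,0.08,0,0],[0,-0.027,0.16,0,0],[0,-0.04,0.235,0,0],[0,-0.05,0.295,0,0],[0,-0.057,0.337,0,0]]'|sed -n 2,4p
python3 - <<'E'
from h import *
cv2.imwrite('pics/w5.png',get_image("wrist")[:,:,::-1])
E
```

```text
time: 12.6
position: [0.4881, 0.0655, 0.0084]
tool_rot: [-2.035, -2.393, 0.001]
ft_force: [0.6, -0.2, 0.3]
position: [0.4768, 0.1341, 0.0086]
tool_rot: [2.032, 2.396, 0.0]
ft_force: [1.1, 0.7, 0.2]
position: [0.4656, 0.2009, 0.0086]
tool_rot: [2.032, 2.396, -0.0]
ft_force: [-0.4, -0.6, 0.3]
```

View pics/w5.png

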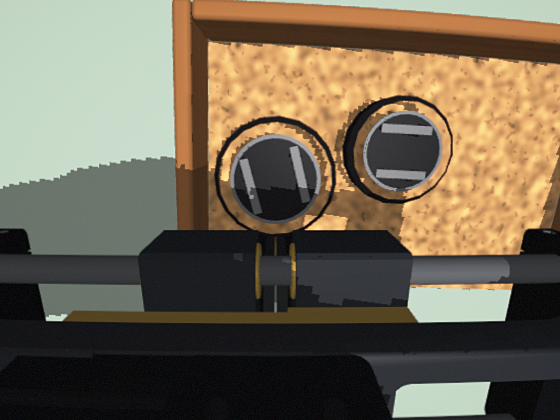

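The large cap is inside at (275,177), beside the medium at (400,150). The small cap is last. The lens stands too close for the wide gripper body, so I'll turn the tool a quarter turn to put the body along the sweep.

```bash

python3 - <<'E'
from h import *
for n,uv in [("large",(275,177)),("med",(398,150))]: print(n,tray(ray("wrist",uv,.02)))
p=np.array([.6364,-.2063])
for u in (.062,.066):
  t=world(u,.062); d=t-p; print(t,np.degrees(np.arctan2(d[1],d[0])))
E
python3 -m crank '[[0,0.008,-0.05,0,0],[0,0.017,-0.1,0,0],[0,0.017,-0.1,0.2,0],[0,0.017,-0.1,0.4,0],[0,0.017,-0.1,0.55,0]]' |sed -n 2p
python3 -m crank '[[0,0.06,-0.15,0,0.016],[0,0.12,-0.3,0,0.032],[0,0.175,-0.445,0,0.048],[0,0.23,-0.59,0,0.064],[0,0.29,-0.738,0,0.08]]'|sed -n 2,4p
python3 -m crank '[[0,0.06,-0.15,0,0.016],[0,0.12,-0.3,0,0.032],[0,0.175,-0.445,0,0.048],[0,0.23,-0.59,0,0.064],[0,0.29,-0.738,0,0.08]]'|sed -n 2,4p
python3 -m crank '[[0,0.06,-0.15,0,0.016],[0,0.12,-0.3,0,0.032],[0,0.175,-0.445,0,0.048],[0,0.23,-0.59,0,0.064],[0,0.29,-0.738,0,0.082]]'|sed -n 2,4p
python3 -m crank '[[0,0,0,0,0],[0,0,0,0,0]]' | sed -n 1,3p
```

```text
large [-0.06008492  0.06569857]
med [-0.00167522  0.08175023]
[0.58055806 0.25486905] 96.90420685161348
[0.58453123 0.25533152] 96.41084719504506
position: [0.4699, 0.1785, 0.1202]
position: [0.5271, 0.03, 0.1186]
tool_rot: [-1.371, -2.826, -0.0]
ft_force: [0.0, -0.4, 0.5]
position: [0.5847, -0.1177, 0.1185]
tool_rot: [-0.625, -3.079, 0.0]
ft_force: [0.9, 0.5, -0.9]
position: [0.6423, -0.2653, 0.1185]
tool_rot: [0.18, -3.136, 0.0]
ft_force: [0.5, -0.4, 0.7]
time: 16.65
position: [0.6423, -0.2631, 0.1183]
tool_rot: [0.174, -3.136, -0.001]
```

```bash

python3 -m crank '[[0,0,0,-0.2,0],[0,0,0,-0.4,0],[0,0,0,-0.52,0],[0,0,0,-0.55,0],[0,0,0,-0.55,0]]' |sed -n 2,4p
python3 -m crank '[[0,-0.006,0.05,0,0],[0,-0.011,0.1,0,0],[0,-0.021,0.185,0,0],[0,-0.032,0.285,0,0],[0,-0.045,0.4,0,0]]'|sed -n 2,4p
python3 -m crank '[[0,-0.009,0.08,0,0],[0,-0.018,0.16,0,0],[0,-0.027,0.24,0,0],[0,-0.036,0.32,0,0],[0,-0.045,0.4,0,0]]'|sed -n 2,4p
python3 -m crank '[[0,-0.009,0.08,0,0],[0,-0.018,0.16,0,0],[0,-0.027,0.24,0,0],[0,-0.036,0.32,0,0],[0,-0.045,0.4,0,0]]'|sed -n 2,4p
python3 - <<'E'
from h import *
A=get_image("wrist")[:,:,::-1];B=get_image("scene")[:,:,::-1]; t=get_image("top")[:,:,::-1]
c=np.vstack([cv2.resize(A,(400,300)),cv2.resize(t[180:280,130:330],(400,200))])
d=np.vstack([cv2.resize(B[90:290,240:440],(400,400)),np.zeros((100,400,3),np.uint8)])
cv2.imwrite('pics/w6.png',np.hstack([c,d]))
E
```

```text
position: [0.6436, -0.2627, 0.0094]
tool_rot: [-0.178, 3.136, -0.001]
ft_force: [0.7, -0.9, -0.2]
position: [0.634, -0.1807, 0.0087]
tool_rot: [-0.179, 3.136, 0.001]
ft_force: [-0.7, 0.5, 0.4]
position: [0.625, -0.1018, 0.0086]
tool_rot: [-0.177, 3.137, -0.0]
ft_force: [-0.1, 0.2, -0.5]
position: [0.616, -0.0216, 0.0086]
tool_rot: [-0.178, 3.136, 0.0]
ft_force: [0.1, 0.0, 0.3]
```

View pics/w6.png

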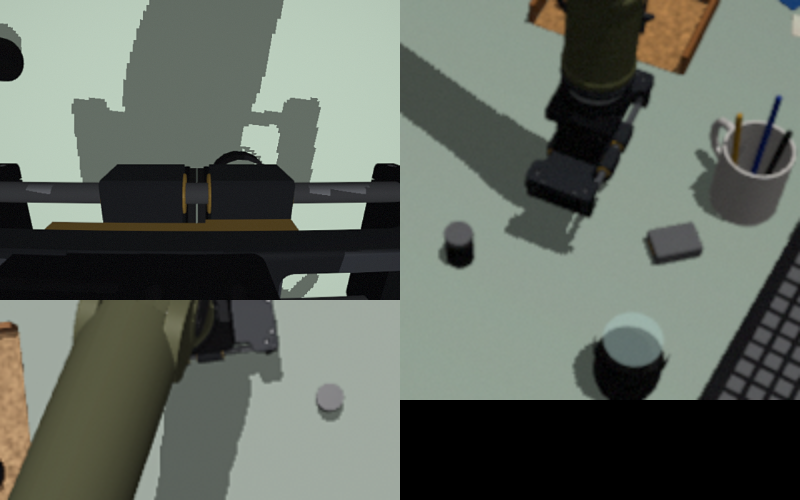

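The wrist inset (top left) shows the small cap's rim peeking out ahead of the fingers, with its top at inset (237,152), full-size (332,213). The other bystanders are in place. I'll compute the lateral offset from that rim point.

```bash

python3 - <<'E'
from h import *
e=ray("wrist",(332,213),.018)[:2]; tip=get_state()['position'][:2]
u=np.array([-.1115,.9938]); n=np.array([.9938,.1115])  # lateral, +x
c=e+.023*n; print("edge",e,"centre",c,"ahead",(c-tip)@u,"lateral",(c-tip)@n, "tray",tray(c), "tip tray",tray(tip))
g=(c-tip)@u
print("end tip for v=.062:", tip+u*(.062-tray(c)[1]))
E
```

```text
edge [0.5889443 0.0045331] centre [0.6118017 0.0070976] ahead 0.028479642361979234 lateral -0.0010752175759672117 tray [ 0.06438748 -0.18772216] tip tray [ 0.06534452 -0.21620501]
end tip for v=.062: [0.58820141 0.22709029]
```

```bash

python3 -m crank '[[0,-0.009,0.08,0,0],[0,-0.018,0.16,0,0],[0,-0.027,0.24,0,0],[0,-0.036,0.32,0,0],[0,-0.046,0.41,0,0]]'|sed -n 2,4p
python3 -m crank '[[0,-0.009,0.08,0,0],[0,-0.018,0.16,0,0],[0,-0.027,0.24,0,0],[0,-0.036,0.32,0,0],[0,-0.046,0.41,0,0]]'|sed -n 2,4p
python3 -m crank '[[0,-0.011,0.1,0,0],[0,-0.022,0.2,0,0],[0,-0.033,0.29,0,0],[0,-0.041,0.36,0,0],[0,-0.046,0.41,0,0]]'|sed -n 2,4p
python3 -m crank '[[0,0.006,-0.05,0,0],[0,0.011,-0.1,0,0],[0,0.011,-0.1,0.2,0],[0,0.011,-0.1,0.4,0],[0,0.011,-0.1,0.6,0]]' |sed -n 2,4p
python3 -m crank '[[0,0,-0.3,0,0],[0,0,-0.6,0,0],[0,0,-0.9,0,0],[0,0,-0.95,0,0],[0,0,-0.95,0,0]]' |sed -n 2,4p
python3 -m crank '[[0,0,-0.3,0,0],[0,0,-0.6,0,0],[0,0,-0.6,0,0]]' |sed -n 1,4p
python3 - <<'E'
from h import *
im=get_image("top"); cv2.imwrite("pics/top9.png",im[:,:,::-1])
s=im[185:295,75:155]; g=s.max(2)
m=(g<75).astype(np.uint8)
n,_,st,ce=cv2.connectedComponentsWithStats(m)
for i in range(1,n):
    if st[i,4]>25: print(st[i],tray(ray("top",(ce[i]+[75,185]),.02)))
E
```

```text
position: [0.6067, 0.0606, 0.0086]
tool_rot: [-0.178, 3.137, 0.0]
ft_force: [0.1, 0.8, 0.1]
position: [0.5976, 0.1422, 0.0086]
tool_rot: [-0.177, 3.136, 0.0]
ft_force: [0.7, -0.2, -0.3]
position: [0.5884, 0.2243, 0.0086]
tool_rot: [-0.179, 3.137, 0.0]
ft_force: [-0.4, -0.6, -0.3]
position: [0.591, 0.2007, 0.1298]
tool_rot: [0.173, -3.137, 0.001]
ft_force: [1.5, 0.5, -0.6]
position: [0.5905, 0.0111, 0.1287]
tool_rot: [-0.171, 3.137, 0.001]
ft_force: [-1.4, 0.5, 0.2]
time: 22.8
position: [0.59, -0.1121, 0.1289]
tool_rot: [-0.166, 3.137, -0.004]
ft_force: [-0.5, -0.3, 0.4]
[  7   7  57  94 499] [0.02445904 0.11310423]
[35 19 13 19 64] [0.05873446 0.04864889]
[32 22 10 12 66] [0.06642009 0.06365511]
[25 46 22 23 81] [-0.00804399  0.06414402]
[ 29  49   9  15 100] [4.12491776e-05 8.04356528e-02]
[40 69 17 26 86] [-0.06305046  0.04251268]
[ 35  74  16  15 138] [-0.06066158  0.06331506]
```

The dark grip centres put small at (0.066, 0.064), medium at (0.000, 0.080) and large at (-0.061, 0.063) in tray coordinates. All three are within limits, so I'm handing in.

```bash
python3 -c "
from bench import *
print(close_job())"
```

```text
the job is handed in; nothing more can be done
None
```

I swept all three caps into the tray and handed the job in at about 23 s of the 72 s allowed; the last top picture put each centre inside the tray limits, but no verdict came back and I did not re-measure the bystanders at the end.

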